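# Close and lock the instrument's access panel

## Task

The blue access panel on the instrument housing stands ajar. With the fingertips, push it fully shut, and only then set the fingertips in the slot of its round black fastener and turn it a quarter turn clockwise, seen from above, until it stops and the panel is locked. Grasp nothing, do not swing the panel further open, and leave the parts and the tool lying round the housing where they are.

Things in the scene. Friction and masses are not known exactly. Their poses are not given: they have to be found in the camera images.
- housing: Fixed open-topped aluminium instrument box, 240 x 240 x 90 mm high; it does not move when pushed. Origin at the centre of its underside on the table; z up; its -x side is the front (nearest the robot), the hinge of the panel is on the +x side. Its position and yaw differ from run to run.
- panel (a joint): Opening angle (rad) of the blue panel that covers the housing: 240 x 240 x 8 mm, 0.55 kg, hinged along the housing's far (+x) top edge. 0 = fully shut, lying flat on the housing with its top face 98 mm above the table; grows as the front edge rises; starts between 0.3 and 0.6. A stiff friction hinge keeps it where it is left; about 2 to 4 N downward on the press pad moves it.
- hinge_line (a point): Point on the panel's hinge axis, at the middle of its width: on the panel's underside, 90 mm above the table. The axis runs along the housing's y. The point's axes turn with the panel and are the housing's axes when the panel is shut.
- press_pad (a point): Centre of the black rubber strip (26 x 70 mm, long side along the front edge) on the panel's top face, next to its front edge: 219 mm from the hinge line towards the front and 9 mm above the underside. A good place to push. Its axes turn with the panel: z out of the top face.
- cam (a joint): Angle (rad) of the round fastener about an axis square to the panel. 0 = open, slot pointing front to back; grows clockwise seen from above to a hard stop at 1.571 = locked, slot parallel to the front edge. Starts between 0 and 0.35. Plain friction, about 0.12 N m, no spring: stays where left. Its yellow mark points at the red dot when open, at the green dot (front) when locked.
- slot (a point): Middle of the slot's floor, on the fastener's axis, 140 mm from the hinge line towards the front and 12 mm above the panel's underside (102 mm above the table with the panel shut). x along the slot, z out of the panel; turns with the fastener. The slot is 40 mm wide and 18 mm deep, runs straight across a disc 100 mm wide between two black half-moon lobes of slippery plastic, and takes shut fingertips.
- bezel (a point): Centre of the aluminium bezel ring round the fastener, level with its top rim, on the fastener's axis: 30 mm above the panel's underside (120 mm above the table, panel shut). Inner radius 52 mm, outer 57 mm, fixed to the panel, as high as the lobes; it closes the slot's two ends, so the fastener can only be turned from inside the slot.
- brass_ring: Loose brass ring, 68 mm outside, 54 mm inside, 30 mm high, standing beside the housing on its +y side. Bystander: leave it. Origin at the centre of its underside.
- screwdriver: Loose yellow screwdriver, 160 mm long, lying beside the housing on its -y side. Bystander: leave it. Origin under its middle, x along its length.
- mirror_mount: Loose aluminium stepped mount, 52 mm across, 34 mm high, standing beside the housing on its +y side. Bystander: leave it. Origin at the centre of its underside.

How it is judged:
By the outcome, as a careful person would: the job done as asked, in the order asked, and still so for the second after the job is handed in, with the robot touching nothing.
It also fails if it takes over 48 s, if anything falls off the work surface, if the arm or the gripper's body presses on something with over 40 N, if the wrist force passes 120 N, or if a joint passes its speed limit or range.

## Robot

A 6-joint arm with a two-finger parallel gripper is mounted at the origin on the work surface. World frame = base frame: x ahead of the robot, y to its left, z up, the work surface at z = 0. Lengths are in mm, angles in degrees, forces in N, time in s.
With the tool pointing down it reaches from about 350 to 850 mm from the base axis. Payload 8.1 kg.
Tool frame: the origin (TCP) lies midway between the tips of the shut fingers; the grasp point (between the pads) lies 19 mm behind it (r.pinch_z is the distance from the TCP to the grasp point, in mm); z points along the fingers, y is the line along which they close (so a half turn about z gives the same grasp; the last joint's range is limited). The gripper opens to 85 mm and grips with 20 to 120 N. Pads are 22 mm wide; open, the fingers measure 114 mm over their backs; the gripper's body (76 mm by 85 mm) begins 54 mm behind the grasp point. The pads swing forward as they close: fully open they stand 13 mm farther back than shut.
Start: joints at [-74.106, 7.471, 85.268, -0, 87.261, -4.893], TCP at [212.956, -560.941, 231.292] pointing down, gripper open.
Joint ranges: [-169.43, 169.43], [-51.17, 129.36], [1.28, 143.12], [-76.62, 256.62], [0, 156.53], [-152.29, 152.29]. Speed limits (degrees/s): [136.94, 136.94, 159.86, 180, 180, 180].

## Interface

Orientations are given as [roll, pitch, yaw] about the fixed x, y, z axes, in that order (R = Rz(yaw) Ry(pitch) Rx(roll)).
In Python, from bench import sensors, optics, job, r gives the robot as it stands.
- The arm moves only by the tool play_rows, never from a script. Its argument "motion" is a list that holds one entry, the list of rows, each a list of 6 numbers: the shift along the tool's x, y, z in cm, then the turn, a rotation vector about the tool's x, y, z in degrees. In form: [[[x, y, z, ax, ay, az], ...]]. A call has 1 to 5 rows; each row is the pose to reach, as a shift and turn from the pose commanded when the call began, along the tool's axes at that moment; what a row does not reach only later rows make up. A row lasts 1/10 s, in which the tool goes at most 50 mm and 8.59 degrees, less where a joint would pass 70% of its speed; a pose out of reach is approached as far as the arm can. A call with a gripper value outside its range is refused whole. "jaw" is the opening, from 0 (shut) to 1 (fully open), set as the call begins (left out, the last holds). The fingers move at their own pace and stop on an object; "squeeze" is the grip in N (left out, the last holds). Time passes only in rows, so rows that repeat a pose let the fingers close. It gives the time, the measured TCP pose, the force, the opening and the grip force at its end, in the units of the state.
- sensors.sense(): the state, without advancing time (a new reading comes with each control period).
- optics.snapshot(name): name is "side" or "top"; returns a dict with "pixels" (420x560x3 uint8, red, green, blue), "mtx" (3x3 intrinsics, pixels), "R" (3x3) and "t" (3): a world point X has camera coordinates R X + t. Camera axes: x right, y down, z forward; pixel columns grow to the right and rows downward; lengths in mm; the calibration is good to about 2 mm. A picture is of the moment at which its call begins. There is no depth.
- job.hand_in(): hands the job in; it is judged then, once.
The state is a dict: "time": time; "joint_pos": joint angles; "qd": joint speeds; "joint_efforts": joint torques, N m; "tool_pos": TCP position; "tcp_rot": TCP orientation; "ft_force": force on the tool from outside, world axes, zero at the start; "wrist_torque": the same for the moment, N m; "finger_gap": finger opening in mm; "grip_force": force on a finger pad.
Only numpy, scipy, OpenCV 4.12 (cv2) and the standard library are available. Lean on these libraries where they do the work, as an engineer would, in place of code of your own. Each camera call takes 0.05 s, during which the arm holds its last target. There are 200 camera calls.

## Working session

There is one attempt and no reset: what is moved stays moved. The work goes in short steps, Python scripts to look and compute and a tool call to move; the robot and the scene stay as the last step left them, time stands still between calls to the robot, and variables do not carry over. Pictures are saved under pics/ and viewed, at most 10 in all, crops included, and the job is handed in when it is done.

Besides the shell and the picture viewer there is one more tool, called after ">>>" as name([rows], argument=value, ...), one row to a line, values as JSON. play_rows: Moves the arm, as the interface text tells. Its arguments: {"type":"object","properties":{"motion":{"type":"array","items":{"type":"array","items":{"type":"array","items":{"type":"number"}}}},"jaw":{"type":"number"},"squeeze":{"type":"number"}},"required":["motion"]}

```bash
mkdir -p pics; ls; cat > h.py <<'E'
import numpy as np, cv2
from bench import sensors, optics, job, r
def snap(n,f):
    s=optics.snapshot(n); cv2.imwrite(f'pics/{f}.png',cv2.cvtColor(s['pixels'],cv2.COLOR_RGB2BGR)); np.savez(f'pics/{f}.npz',**s); return s
E
python3 - <<'E'
from h import *
for n in('top','side'):
    s=snap(n,n+'1'); print(s['mtx'],s['R'],s['t'])
print(sensors.sense())
E
```

```text
pics
[[384.99941508   0.         275.97088362]
 [  0.         384.99941508 211.98573882]
 [  0.           0.           1.        ]] [[-0.00896425 -0.99993883  0.00647931]
 [-0.99270028  0.00811963 -0.12033384]
 [ 0.12027387 -0.00751072 -0.99271234]] [ 62.58782562 595.26300016 799.19950329]
[[534.07303508   0.         284.09018799]
 [  0.         534.07303508 208.96515628]
 [  0.           0.           1.        ]] [[-0.9732083  -0.22957697  0.01264995]
 [-0.16200135  0.64562553 -0.7462729 ]
 [ 0.16315994 -0.72832829 -0.6655199 ]] [ 585.94987241  120.13159875 1110.8674917 ]
{'time': 0.1, 'joint_pos': array([-7.41081109e+01,  7.51229843e+00,  8.53238943e+01,  2.18685046e-03,
        8.72631406e+01, -4.89398252e+00]), 'qd': array([ 0.07062726,  0.03564251, -0.13535832,  0.05304634, -0.04435307,
       -0.02551279]), 'joint_efforts': array([ 1.42979279e-03, -5.70954537e+01, -5.01940084e+01, -2.57657875e-04,
        8.24269286e-03,  4.55265479e-05]), 'tool_pos': array([ 212.81033308, -560.44522467,  230.32533906]), 'tcp_rot': array([-1.79901215e+02, -1.06505624e-02,  2.07857561e+01]), 'ft_force': array([-0.47036881,  0.20396756, -0.55405023]), 'wrist_torque': array([ 0.00448135,  0.01139009, -0.00469071]), 'grip_force': 0.0, 'finger_gap': 85.64556038423848}
```

View pics/top1.png

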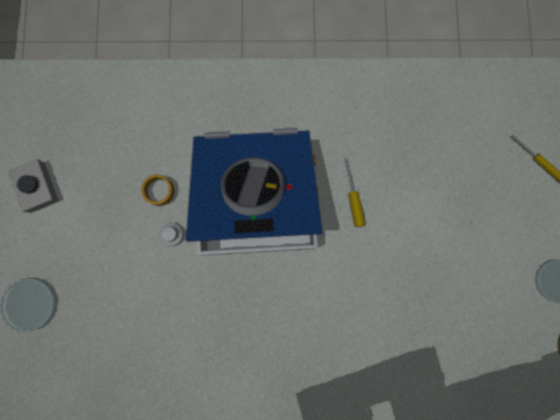

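View pics/side1.png

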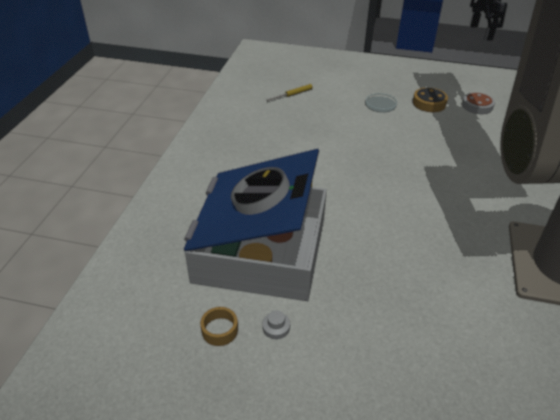

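```bash
cat >> h.py <<'E'
from scipy.optimize import least_squares
def proj(s,X):
    c=np.atleast_2d(X)@s['R'].T+s['t']; u=c@s['mtx'].T; return u[:,:2]/u[:,2:]
def panelpts(P,p):  # P: panel frame (origin hinge; x housing, z up) 
    x,y,yaw,th=p; P=np.atleast_2d(P)
    c,s=np.cos(th),np.sin(th)   # front (-x) rises
    Q=np.c_[c*P[:,0]+s*P[:,2]+120, P[:,1], -s*P[:,0]+c*P[:,2]+90]
    return hous(Q,p)
def hous(Q,p):
    Q=np.atleast_2d(Q);c,s=np.cos(p[2]),np.sin(p[2])
    return np.c_[p[0]+c*Q[:,0]-s*Q[:,1],p[1]+s*Q[:,0]+c*Q[:,1],Q[:,2]]
E
cat > fit.py <<'E'
from h import *
T=dict(np.load('pics/top1.npz'));S=dict(np.load('pics/side1.npz'))
pt=[(T,[-240,120,8],(187,240)),(T,[-240,-120,8],(321,236)),(T,[0,120,8],(194,136)),(T,[0,-120,8],(310,131)),
(S,[-240,-120,8],(319,150)),(S,[0,120,8],(188,242)),(S,[-240,120,8],(305,225)),(T,[-219,0,9],(254,226)),(S,[-219,0,9],(300,186))]
ho=[(T,[-120,120,90],(200,253)),(T,[-120,-120,90],(316,247)),(S,[120,120,0],(195,283)),(S,[-120,120,0],(308,293))]
def f(p): return np.concatenate([(proj(s,panelpts(P,p))-u)[0] for s,P,u in pt]+[(proj(s,hous(P,p))-u)[0] for s,P,u in ho])
o=least_squares(f,[560,20,0,.4],loss='soft_l1'); p=o.x
print(p,np.degrees(p[2:])); print(f(p).reshape(-1,2).round(1))
np.save('p.npy',p)
for n in ('hinge',[0,0,0]),('pad',[-219,0,9]),('slot',[-140,0,12]): print(n[0],panelpts(n[1],p),panelpts(n[1],[*p[:3],0]))
# yellow mark in top
for s,nm in((T,'T'),(S,'S')):
    hsv=cv2.cvtColor(s['pixels'],cv2.COLOR_RGB2HSV); m=cv2.inRange(hsv,(20,120,100),(35,255,255))
    c=proj(s,panelpts([-140,0,30],p))[0]
    v,u=np.nonzero(m); k=np.hypot(u-c[0],v-c[1])<35; m0=np.array([u[k].mean(),v[k].mean()]); 
    g=least_squares(lambda q:proj(s,panelpts([-140+q[0]*np.sin(-q[1]),-q[0]*np.cos(q[1]),30],p))[0]-m0,[30,.2]).x
    print(nm,c,m0,k.sum(),'r',g[0],'cam deg',np.degrees(g[1]))
ims=[]
for s in(T,S):
    im=cv2.cvtColor(s['pixels'],cv2.COLOR_RGB2BGR); im=cv2.resize(im,None,fx=3,fy=3,interpolation=cv2.INTER_CUBIC)
    for a in(panelpts([[-240,120,8],[-240,-120,8],[0,-120,8],[0,120,8]],p),panelpts([[-140+57*np.cos(t),57*np.sin(t),30] for t in np.linspace(0,6.3,40)],p),hous([[-120,120,0],[-120,-120,0],[120,-120,0],[120,120,0]],p),hous([[-120,120,90],[-120,-120,90],[120,-120,90],[120,120,90]],p)):
        cv2.polylines(im,[np.int32(proj(s,a)*3+1)],True,(0,255,0),1)
    ims.append(im[360:960,480:1010] if s is T else im[380:930,540:1010])
h=600; ims=[cv2.resize(i,(400,int(i.shape[0]*400/i.shape[1]))) for i in ims]
h=min(i.shape[0] for i in ims); cv2.imwrite('pics/ov.png',np.hstack([i[:h] for i in ims]))
E
python3 fit.py
```

```text
[6.29188506e+02 9.95375599e+01 4.56816788e-02 3.96393402e-01] [ 2.6173674  22.71166898]
[[-0.3  2. ]
 [ 2.8 -1.4]
 [-0.1  0.1]
 [ 0.5 -0.8]
 [ 0.3 -2.1]
 [-5.6  5.2]
 [-4.8  2.6]
 [ 1.1  1.4]
 [ 0.1 -0.1]
 [-1.8  2.1]
 [ 2.   1.5]
 [-5.6 -1.6]
 [ 0.   6.9]]
hinge [[749.06331886 105.01745496  90.        ]] [[749.06331886 105.01745496  90.        ]]
pad [[550.72666505  95.95079595 182.85670384]] [[530.29178546  95.01664645  99.        ]]
slot [[624.68201266  99.33155238 155.12266256]] [[609.20937057  98.62424404 102.        ]]
T [253.21670949 183.76136739] [270.83333333 185.41666667] 12 r 32.48653020600048 cam deg 10.007550582431262
S [258.3723972  185.03895952] [266.   172.75] 4 r 37.5682314123143 cam deg 11.89089748124166
```

View pics/ov.png

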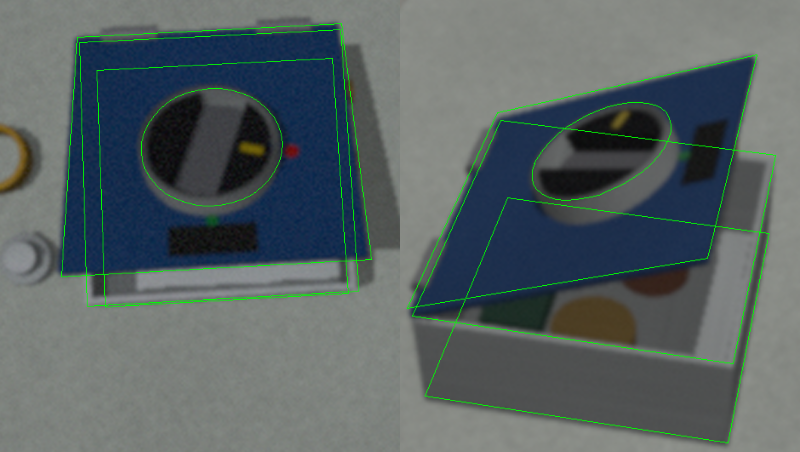

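```bash
cat > plan.py <<'E'
import sys
from h import *
from scipy.spatial.transform import Rotation as Ro
a=[float(v) for v in sys.argv[1:]]
s=sensors.sense(); R=Ro.from_euler('xyz',s['tcp_rot'],degrees=True)
for i in range(0,len(a),4):
    d=R.inv().apply(np.array(a[i:i+3])-s['tool_pos'])/10
    w=(R.inv()*Ro.from_euler('xyz',[180,0,a[i+3]],degrees=True)).as_rotvec(degrees=True)
    print(d.round(2),w.round(1))
print(round(s['time'],2),s['tool_pos'].round(1),s['tcp_rot'].round(1),s['ft_force'].round(1),round(s['finger_gap'],1))
E
python3 plan.py 547 96 270 82.6
```

```text
[ 54.54 -49.52  -3.87] [ -0.1  -0.1 -61.8]
0.1 [ 212.8 -560.4  230.3] [-179.9   -0.    20.8] [-0.5  0.2 -0.6] 85.6
```

>>> play_rows([
  [[54.5,-49.5,-4.0,0,0,-61.8],[54.5,-49.5,-4.0,0,0,-61.8],[54.5,-49.5,-4.0,0,0,-61.8],[54.5,-49.5,-4.0,0,0,-61.8],[54.5,-49.5,-4.0,0,0,-61.8]],
], jaw=0)

```text
time: 0.6
tool_pos: [326.4, -336.5, 244.5]
tcp_rot: [-180.0, -0.0, 64.1]
ft_force: [0.8, -0.6, 0.5]
finger_gap: 12.5
grip_force: 0.0
```

```bash
python3 plan.py 547 96 270 82.6
```

```text
[48.54  0.93 -2.53] [ -0.   -0.  -18.5]
0.6 [ 326.4 -336.5  244.5] [-180.    -0.    64.1] [ 0.8 -0.6  0.5] 12.5
```

>>> play_rows([
  [[48.5,0.9,-2.5,0,0,-18.5],[48.5,0.9,-2.5,0,0,-18.5],[48.5,0.9,-2.5,0,0,-18.5],[48.5,0.9,-2.5,0,0,-18.5],[48.5,0.9,-2.5,0,0,-18.5]],
])

```text
time: 1.1
tool_pos: [441.0, -114.6, 257.7]
tcp_rot: [180.0, 0.0, 82.3]
ft_force: [1.7, -0.4, 0.1]
finger_gap: -0.1
grip_force: 0.0
```

```bash
python3 plan.py 547 96 270 82.6
```

```text
[22.29  7.67 -1.23] [ 0.   0.  -0.3]
1.1 [ 441.  -114.6  257.7] [180.    0.   82.3] [ 1.7 -0.4  0.1] -0.1
```

>>> play_rows([
  [[22.3,7.7,-1.2,0,0,-0.3],[22.3,7.7,-1.2,0,0,-0.3],[22.3,7.7,-1.2,0,0,-0.3],[22.3,7.7,-1.2,0,0,-0.3],[22.3,7.7,-1.2,0,0,-0.3]],
])

```text
time: 1.6
tool_pos: [547.5, 97.0, 269.3]
tcp_rot: [-180.0, -0.0, 82.6]
ft_force: [0.2, -0.0, 0.1]
finger_gap: 0.0
grip_force: 0.0
```

```bash
python3 - <<'E'
from h import *
p=np.load('p.npy')
for t in np.r_[.45,p[3],.3,.2,.1,0]: print(t,panelpts([-221,0,9],[*p[:3],t]).round(1))
E
python3 plan.py 548 96 200 82.6
```

```text
0.45 [[554.2  96.1 194.2]]
0.3963934023120489 [[548.9  95.9 183.6]]
0.3 [[540.8  95.5 163.9]]
0.2 [[534.5  95.2 142.7]]
0.1 [[530.3  95.  121. ]]
0.0 [[528.3  94.9  99. ]]
[-0.1   0.07  6.93] [-0. -0.  0.]
1.6 [547.5  97.  269.3] [-180.    -0.    82.6] [ 0.2 -0.   0.1] 0.0
```

>>> play_rows([
  [[0,0.5,2.5,0,0,0],[0,0.5,5.0,0,0,0],[0,0.5,6.5,0,0,0],[0,0.5,7.2,0,0,0],[0,0.5,7.2,0,0,0]],
])

```text
time: 2.1
tool_pos: [551.3, 93.0, 196.7]
tcp_rot: [-179.9, 0.0, 82.5]
ft_force: [-0.1, -0.2, -0.4]
finger_gap: 0.0
grip_force: 0.0
```

```bash
python3 plan.py 549 96 178 82.6 546 96 164 82.6 538 95 143 82.6 533 95 121 82.6 530 95 106 82.6
```

```text
[ 0.27 -0.26  1.87] [-0.1  0.  -0.1]
[ 0.23 -0.55  3.27] [-0.1  0.  -0.1]
[ 0.03 -1.33  5.38] [-0.1  0.  -0.1]
[-0.04 -1.82  7.58] [-0.1  0.  -0.1]
[-0.08 -2.12  9.08] [-0.1  0.  -0.1]
2.1 [551.3  93.  196.7] [-179.9    0.    82.5] [-0.1 -0.2 -0.4] 0.0
```

>>> play_rows([
  [[0.1,-0.1,0.9,0,0,0],[0.2,-0.2,1.8,0,0,0],[0.2,-0.4,2.6,0,0,0],[0.2,-0.6,3.3,0,0,0],[0.2,-0.8,4.0,0,0,0]],
])

```text
time: 2.6
tool_pos: [544.1, 96.2, 157.3]
tcp_rot: [180.0, 0.0, 82.6]
ft_force: [-0.0, -1.5, 2.5]
finger_gap: 0.1
grip_force: 1.3
```

```bash
python3 plan.py 538 95 143 82.6 533 95 121 82.6 531 95 106 82.6;python3 -c "
from h import *
snap('side','side2')"
```

```text
[-0.2  -0.59  1.43] [ 0.  0. -0.]
[-0.27 -1.08  3.63] [ 0.  0. -0.]
[-0.29 -1.28  5.13] [ 0.  0. -0.]
2.6 [544.1  96.2 157.3] [180.    0.   82.6] [-0.  -1.5  2.5] 0.1
```

View pics/side2.png

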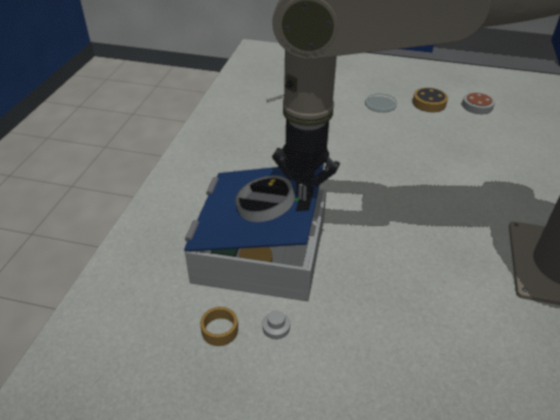

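The fingertips rest on the black pad near (303,200) and the panel is lower than before, with a 2.5 N contact force. I'll continue along the arc.

>>> play_rows([
  [[-0.1,-0.4,0.9,0,0,0],[-0.2,-0.6,1.8,0,0,0],[-0.2,-0.8,2.6,0,0,0],[-0.2,-1.0,3.4,0,0,0],[-0.2,-1.1,4.1,0,0,0]],
])

```text
time: 3.15
tool_pos: [532.8, 95.7, 115.8]
tcp_rot: [-180.0, 0.0, 82.6]
ft_force: [2.3, -1.4, 2.8]
finger_gap: -0.4
grip_force: 1.2
```

```bash
python3 plan.py 530 95 99 82.6 530 95 96 82.6
```

```text
[-0.11 -0.27  1.68] [-0.  0. -0.]
[-0.11 -0.27  1.98] [-0.  0. -0.]
3.15 [532.8  95.7 115.8] [-180.     0.    82.6] [ 2.3 -1.4  2.8] -0.4
```

>>> play_rows([
  [[-0.1,-0.1,0.7,0,0,0],[-0.1,-0.2,1.2,0,0,0],[-0.1,-0.3,1.5,0,0,0],[-0.1,-0.3,1.7,0,0,0],[-0.1,-0.3,1.8,0,0,0]],
])

```text
time: 3.65
tool_pos: [529.6, 95.1, 98.5]
tcp_rot: [-179.9, 0.0, 82.6]
ft_force: [-1.2, -0.5, 2.4]
finger_gap: -0.1
grip_force: 1.1
```

```bash
python3 plan.py 530 95 99 82.6 530 95 96 82.6
```

```text
[-0.01  0.04 -0.05] [-0.1  0.  -0. ]
[-0.01  0.04  0.25] [-0.1  0.  -0. ]
3.65 [529.6  95.1  98.5] [-179.9    0.    82.6] [-1.2 -0.5  2.4] -0.1
```

>>> play_rows([
  [[0,0,0.1,0,0,0],[0,0,0.2,0,0,0],[0,0,0.3,0,0,0],[0,0,0.3,0,0,0]],
])

```text
time: 4.05
tool_pos: [529.8, 95.1, 97.9]
tcp_rot: [-180.0, 0.0, 82.6]
ft_force: [-12.4, -2.2, 21.5]
finger_gap: -0.3
grip_force: 10.6
```

>>> play_rows([
  [[0,0,-2,0,0,0],[0,0,-6,0,0,0],[-5,-5,-10,0,0,0],[-10,-6,-10,0,0,0],[-15,-6,-10,0,0,0]],
], jaw=0.5)

```text
time: 4.55
tool_pos: [457.0, -21.8, 195.6]
tcp_rot: [179.9, -0.0, 82.7]
ft_force: [0.7, -0.6, 0.1]
finger_gap: 42.3
grip_force: 0.0
```

>>> play_rows([
  [[-5,0,0,0,0,0],[-9,0,0,0,0,0],[-9,0,0,0,0,0]],
])

```text
time: 4.85
tool_pos: [445.1, -115.1, 194.1]
tcp_rot: [180.0, 0.1, 82.3]
ft_force: [-0.4, 0.4, 1.0]
finger_gap: 42.7
grip_force: 0.0
```

```bash
python3 -c "
from h import *
T=snap('top','top3');S=snap('side','side3')
a=cv2.resize(cv2.imread('pics/top3.png')[110:270,170:350],None,fx=2.2,fy=2.2,interpolation=2)
b=cv2.resize(cv2.imread('pics/side3.png')[140:300,170:350],None,fx=2.2,fy=2.2,interpolation=2)
cv2.imwrite('pics/c3.png',np.hstack([a,b]))"; python3 plan.py 530 95 200 82
```

```text
[21.59  5.63 -0.62] [-0.  -0.   0.4]
4.95 [ 445.7 -111.5  193.7] [-180.    -0.    82.4] [-0.5  0.3 -0.9] 42.6
```

View pics/c3.png

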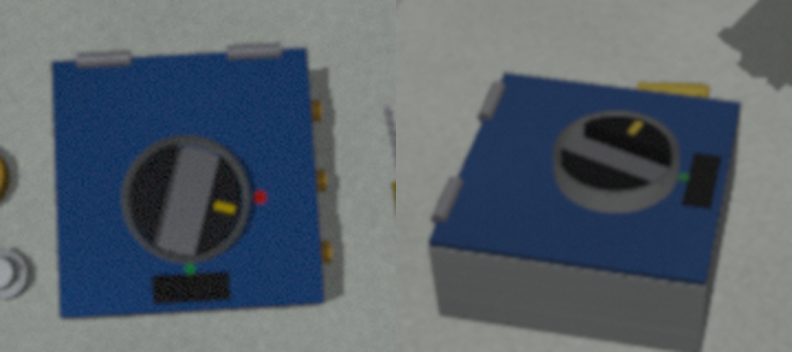

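```bash
cat > fit2.py <<'E'
from h import *
T=dict(np.load('pics/top3.npz'));S=dict(np.load('pics/side3.npz'))
t=lambda u,v:(u/2.2+170-.3,v/2.2+110-.3); q=lambda u,v:((u-396)/2.2+170-.3,v/2.2+140-.3)
pt=[(T,[0,120,8],t(53,62)),(T,[0,-120,8],t(306,48)),(T,[-240,-120,8],t(324,301)),(T,[-240,120,8],t(62,318)),
(S,[0,-120,8],q(506,73)),(S,[-240,-120,8],q(741,102)),(S,[-240,120,8],q(702,282)),(S,[0,120,8],q(431,243))]
f=lambda p:np.concatenate([(proj(s,panelpts(P,[*p[:3],p[3]]))-u)[0] for s,P,u in pt])
o=least_squares(f,[629,99,.045,0.0],x_scale=[1,1,.01,.01]);p=o.x;print(p,f(p).reshape(-1,2).round(1).tolist())
p[3]=0;o=least_squares(lambda x:f([*x,0]),p[:3]);p=np.r_[o.x,0];print(p,np.abs(o.fun).max());np.save('p2.npy',p)
print('slot',panelpts([-140,0,12],p),'bezel px',[proj(s,panelpts([-140,0,30],p)) for s in(T,S)])
def back(s,uv,z):
    d=s['R'].T@np.linalg.solve(s['mtx'],[*uv,1]);c=-s['R'].T@s['t'];return c+d*(z-c[2])/d[2]
c=panelpts([-140,0,30],p)[0]
a=back(T,t(197,147),102);b=back(T,t(177,252),102);d=a-b
print('slot dir world',np.degrees(np.arctan2(d[1],d[0])),'housing',np.degrees(p[2]),'mid',(a+b)/2)
for s,uv in((T,t(225,208)),(S,q(636,127))):
    m=back(s,uv,120)-c; print('mark',m, 'cam',-np.degrees(np.arctan2(m[1],m[0]))-90+np.degrees(p[2]))
    print('bezel meas', )
E
python3 fit2.py
```

```text
[ 6.29434788e+02  1.01720057e+02  5.16627869e-02 -1.85393362e-02] [[-1.3, -0.1], [0.4, -0.4], [0.5, 1.5], [-0.7, 1.1], [-1.4, -1.6], [-0.3, 0.2], [1.6, 0.2], [-1.9, -1.9]]
[6.29153177e+02 1.02407000e+02 4.91732653e-02 0.00000000e+00] 2.06158357963929
slot [[609.17735262 101.42393065 102.        ]] bezel px [array([[253.71072798, 200.17656745]]), array([[269.59594936, 207.63730068]])]
slot dir world -10.809608596551454 housing 2.8174205682884694 mid [611.86493245 100.28561981 102.        ]
mark [ -8.31846947 -35.63299607   0.        ] cam 15.957700554753046
bezel meas
mark [-10.27631467 -34.65125434   0.        ] cam 19.335881432737878
bezel meas
```

```bash
python3 plan.py 610.5 100.5 160 78
```

```text
[23.19 13.54  3.38] [-0.  -0.   4.4]
4.95 [ 445.7 -111.5  193.7] [-180.    -0.    82.4] [-0.5  0.3 -0.9] 42.6
```

>>> play_rows([
  [[23.2,13.5,0,0,0,4.4],[23.2,13.5,0,0,0,4.4],[23.2,13.5,0,0,0,4.4],[23.2,13.5,0,0,0,4.4],[23.2,13.5,0,0,0,4.4]],
])

```text
time: 5.45
tool_pos: [599.2, 91.1, 193.6]
tcp_rot: [-180.0, -0.0, 78.3]
ft_force: [1.6, -1.1, 0.0]
finger_gap: 42.7
grip_force: 0.0
```

>>> play_rows([
  [[0,0,0,0,0,0],[0,0,0,0,0,0],[0,0,0,0,0,0]],
])

```text
time: 5.75
tool_pos: [598.0, 87.7, 193.7]
tcp_rot: [-180.0, 0.0, 78.2]
ft_force: [-0.6, 0.4, -1.0]
finger_gap: 43.0
grip_force: 0.0
```

```bash
python3 plan.py 610.5 100.5 128 78
```

```text
[1.51 0.97 6.57] [-0.   0.   0.2]
5.75 [598.   87.7 193.7] [-180.     0.    78.2] [-0.6  0.4 -1. ] 43.0
```

>>> play_rows([
  [[1.5,1.0,2,0,0,0.2],[1.5,1.0,4,0,0,0.2],[1.5,1.0,6.1,0,0,0.2],[1.5,1.0,6.1,0,0,0.2],[1.5,1.0,6.1,0,0,0.2]],
])

```text
time: 6.25
tool_pos: [611.1, 98.9, 133.6]
tcp_rot: [-180.0, 0.0, 77.9]
ft_force: [-0.6, 0.1, -0.1]
finger_gap: 42.8
grip_force: 0.0
```

```bash
python3 plan.py 610.5 100.5 110 78;python3 -c "
from h import *
T=snap('top','top4');S=snap('side','side4')
a=cv2.resize(cv2.imread('pics/top4.png')[130:270,190:310],(390,455),interpolation=2)
b=cv2.resize(cv2.imread('pics/side4.png')[140:280,210:330],(390,455),interpolation=2)
cv2.imwrite('pics/c4.png',np.hstack([a,b]))"
```

```text
[ 0.14 -0.09  2.36] [-0.   0.  -0.1]
6.25 [611.1  98.9 133.6] [-180.     0.    77.9] [-0.6  0.1 -0.1] 42.8
```

View pics/c4.png

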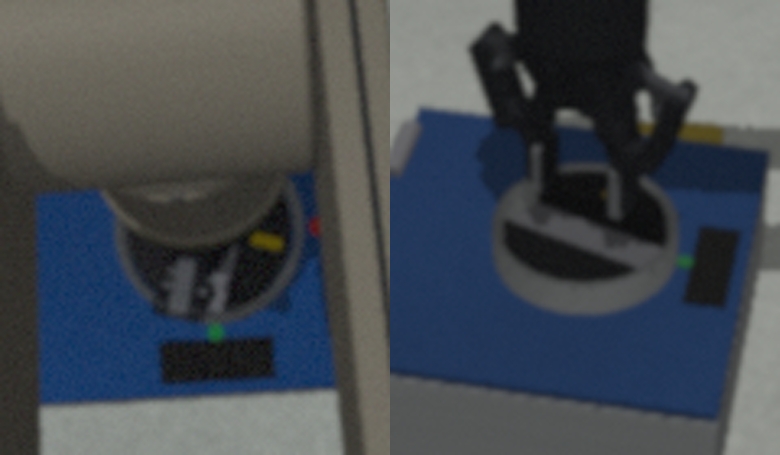

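The side view shows both fingertips over the slot, near crop pixels (540,205) and (614,228), with shadows on the slot floor. I'll lower them in.

>>> play_rows([
  [[0.1,-0.1,0.8,0,0,0],[0.1,-0.1,1.5,0,0,0],[0.1,-0.1,2.1,0,0,0],[0.1,-0.1,2.6,0,0,0],[0.1,-0.1,2.7,0,0,0]],
])

```text
time: 6.85
tool_pos: [610.0, 100.8, 104.6]
tcp_rot: [-179.9, 0.0, 78.0]
ft_force: [1.1, 0.4, -0.4]
finger_gap: 42.8
grip_force: 0.0
```

>>> play_rows([
  [[0,0,0,0,0,5],[0,0,0,0,0,10],[0,0,0,0,0,15],[0,0,0,0,0,20],[0,0,0,0,0,25]],
])

```text
time: 7.35
tool_pos: [611.3, 101.3, 106.2]
tcp_rot: [180.0, -0.1, 52.8]
ft_force: [2.7, 4.3, -0.9]
finger_gap: 42.4
grip_force: 2.0
```

```bash
python3 plan.py 610.3 100.7 104.5 28; python3 -c "
from h import *
print(sensors.sense()['wrist_torque'])"
```

```text
[-0.11 -0.04  0.17] [ 0.  -0.1 24.8]
7.35 [611.3 101.3 106.2] [ 1.80e+02 -1.00e-01  5.28e+01] [ 2.7  4.3 -0.9] 42.4
[ 0.56802046 -0.44893955  0.12553694]
```

Torque is 0.126 N m, so the fastener is turning.

>>> play_rows([
  [[0,0,0,0,0,5],[0,0,0,0,0,10],[0,0,0.1,0,0,15],[0,0,0.1,0,0,20],[0,0,0.1,0,0,25]],
])

```text
time: 7.85
tool_pos: [611.2, 100.8, 105.5]
tcp_rot: [180.0, -0.0, 27.8]
ft_force: [-1.1, -1.1, 2.2]
finger_gap: 42.4
grip_force: 3.0
```

>>> play_rows([
  [[0,0,0,0,0,5],[0,0,0,0,0,10],[0,0,0,0,0,15],[0,0,0,0,0,20],[0,0,0,0,0,25]],
])

```text
time: 8.35
tool_pos: [610.5, 100.4, 105.3]
tcp_rot: [180.0, 0.0, 2.8]
ft_force: [-4.6, -2.4, 4.3]
finger_gap: 42.8
grip_force: 3.4
```

```bash
python3 plan.py 610.3 100.7 104.5 -10; python3 -c "
from h import *
print(sensors.sense()['wrist_torque'])"
```

```text
[-0.02 -0.03  0.08] [ 0.   0.  12.8]
8.35 [610.5 100.4 105.3] [180.    0.    2.8] [-4.6 -2.4  4.3] 42.8
[-0.28916654  0.63156854  0.132595  ]
```

>>> play_rows([
  [[0,0,0,0,0,3],[0,0,0,0,0,6],[0,0,0,0,0,9],[0,0,0,0,0,11],[0,0,0,0,0,11]],
])

```text
time: 8.85
tool_pos: [610.2, 100.5, 105.0]
tcp_rot: [180.0, 0.1, -8.1]
ft_force: [-4.0, -1.4, 2.2]
finger_gap: 42.5
grip_force: 2.3
```

```bash
python3 -c "
from h import *
print(sensors.sense()['wrist_torque'])"
```

```text
[-0.25468948  0.6382271   0.05164002]
```

>>> play_rows([
  [[0,0,0,0,0,2],[0,0,0,0,0,4],[0,0,0,0,0,6],[0,0,0,0,0,6]],
])

```text
time: 9.25
tool_pos: [610.0, 100.6, 104.8]
tcp_rot: [179.9, 0.1, -14.1]
ft_force: [-4.6, -1.9, 2.4]
finger_gap: 42.7
grip_force: 2.5
```

```bash
python3 -c "
from h import *
print(sensors.sense()['wrist_torque'])"
```

```text
[-0.19115377  0.72224486  0.09092058]
```

>>> play_rows([
  [[0,0,0,0,0,2],[0,0,0,0,0,4],[0,0,0,0,0,4]],
])

```text
time: 9.55
tool_pos: [609.9, 100.6, 104.7]
tcp_rot: [179.9, 0.1, -18.1]
ft_force: [-5.3, -0.7, 2.9]
finger_gap: 42.9
grip_force: 2.7
```

```bash
python3 -c "
from h import *
print(sensors.sense()['wrist_torque'])"
```

```text
[-0.19068912  0.81386677  0.09276173]
```

>>> play_rows([
  [[0,0,0,0,0,2],[0,0,0,0,0,4],[0,0,0,0,0,4]],
])

```text
time: 9.85
tool_pos: [609.6, 101.5, 104.9]
tcp_rot: [179.9, 0.1, -21.9]
ft_force: [-6.7, 2.0, 4.5]
finger_gap: 42.8
grip_force: 41.4
```

```bash
python3 -c "
from h import *
print(sensors.sense()['wrist_torque']); snap('side','side5')
b=cv2.resize(cv2.imread('pics/side5.png')[140:280,210:330],(514,600),interpolation=2)
cv2.imwrite('pics/c5.png',b)"
```

```text
[0.10947301 1.23804851 2.07592682]
```

View pics/c5.png

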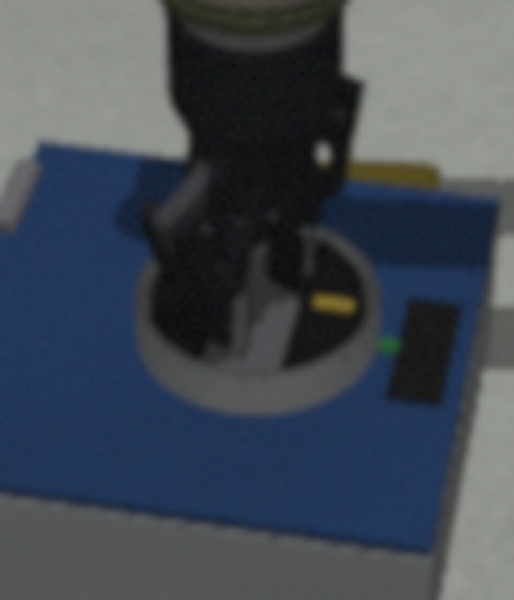

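The torque jumped to 2.1 N m, so the fastener is at its hard stop. The yellow mark at (335,302) points towards the green dot at (390,345). I'll back off within the slot's slack and lift out.

>>> play_rows([
  [[0,0,0,0,0,-5],[0,0,0,0,0,-10],[0,0,0,0,0,-14],[0,0,-1.5,0,0,-14],[0,0,-3,0,0,-14]],
])

```text
time: 10.4
tool_pos: [610.6, 100.9, 135.9]
tcp_rot: [180.0, 0.0, -8.2]
ft_force: [0.4, -0.1, 0.8]
finger_gap: 43.0
grip_force: 0.0
```

>>> play_rows([
  [[0,0,-3,0,0,0],[0,0,-8,0,0,0],[-10,0,-10,0,0,0],[-15,8,-10,0,0,0],[-15,13,-10,0,0,0]],
])

```text
time: 10.9
tool_pos: [486.3, 45.3, 234.2]
tcp_rot: [-179.9, -0.2, -8.0]
ft_force: [-0.3, -0.8, 0.2]
finger_gap: 42.8
grip_force: 0.0
```

>>> play_rows([
  [[0,4,0,0,0,0],[0,8,0,0,0,0],[0,8,0,0,0,0]],
])

```text
time: 11.2
tool_pos: [475.8, -38.9, 233.7]
tcp_rot: [179.9, -0.2, -8.4]
ft_force: [-0.2, 1.0, 0.1]
finger_gap: 42.9
grip_force: 0.0
```

```bash
python3 -c "
from h import *
T=snap('top','top6');S=snap('side','side6')
a=cv2.resize(cv2.imread('pics/top6.png')[110:270,140:370],(400,278),interpolation=2)
b=cv2.resize(cv2.imread('pics/side6.png')[80:350,150:380],(400,470),interpolation=2)
a=cv2.copyMakeBorder(a,0,192,0,0,0);cv2.imwrite('pics/c6.png',np.hstack([a,b])); print(sensors.sense()['ft_force'])"
```

```text
[ 0.42832404 -0.38599557 -0.28122888]
```

View pics/c6.png

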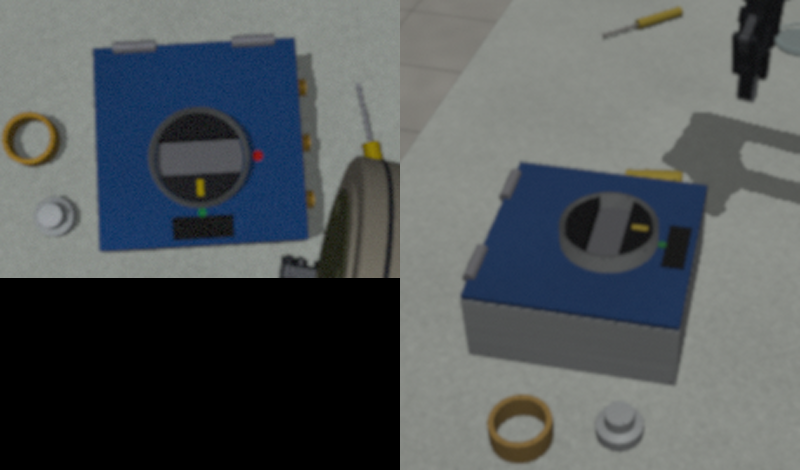

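The panel lies flat, the slot is parallel to the front edge, and the yellow mark at (201,187) points at the green dot at (202,212). The ring, mount and screwdriver have not moved, and the arm is clear.

```bash
python3 -c "
from bench import job
print(job.hand_in())"
```

```text
the job is handed in; nothing more can be done
None
```

I pushed the panel fully shut, then turned its fastener clockwise to the hard stop so the panel is locked, left the loose parts where they were, and handed the job in; the reply gave no verdict.

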